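# Pack the picnic carrier and clip it shut

## Robot

A 6-joint arm with a two-finger parallel gripper is mounted at the origin on a cart in front of the work surface, level with it; the furniture and walls round the work are solid. World frame = base frame: x ahead of the robot, y to its left, z up, the work surface at z = 0. Lengths are in m, angles in rad, forces in N, time in s.
With the tool pointing down it reaches from about 0.3 to 0.775 m from the base axis. Payload 14.6 kg.
Tool frame: the origin (TCP) lies on the centre line of the jaws, within the pads' length; the fingertips stand 19 mm ahead of it and the grasp point (between the pads) is the TCP; y points along the fingers, x is the direction in which the jaws open and shut, and the axes are right-handed (so a half turn about y gives the same grasp; the last joint's range is limited). The gripper opens to 94 mm and grips with 3 to 60 N. Pads are 16 mm wide; open, the fingers measure 119 mm over their backs; the gripper's body (75 mm by 177 mm) begins 78 mm behind the grasp point.
Start: joints at [-1.278, 0.3, 1.521, -0, 1.321, -0.067], TCP at [0.194, -0.515, 0.224] pointing down, gripper open.
Joint ranges: [-3.03, 3.03], [-0.79, 2.21], [0.23, 2.52], [-1.04, 4.18], [0, 3.07], [-2.55, 2.55]. Speed limits (rad/s): [2.22, 2.22, 2.57, 3.14, 3.14, 3.14].

## Interface

Orientations are given as [roll, pitch, yaw] about the fixed x, y, z axes, in that order (R = Rz(yaw) Ry(pitch) Rx(roll)).
In Python, from station import get_obs, cams, workorder gives the robot as it stands.
- The arm moves only by the shell command python3 -m handwheel 'ROWS' [FORCE]. ROWS is JSON, a list of rows, each an object of numbers: "fingers": the opening, from -1 (shut) to 1 (fully open); "x", "y", "z": the shift along the tool's x, y, z in m; "spin": the turn about the tool's y in degrees. In form: [{"fingers": .., "x": .., "y": .., "z": .., "spin": ..}, ...]. A call has exactly 10 rows; each row is the pose to reach, as a shift and turn from the pose commanded when the call began, along the tool's axes at that moment; what a row does not reach only later rows make up. A row lasts 1/10 s, in which the tool goes at most 50 mm and 8.59 degrees, less where a joint would pass 70% of its speed; a pose out of reach is approached as far as the arm can. A call with a gripper value outside its range is refused whole. The fingers move at their own pace and stop on an object; FORCE is the grip in N (left out, the last holds). Time passes only in rows, so rows that repeat a pose let the fingers close, or fill a call up. It gives the time, the measured TCP pose, the force and the opening at its end, in the units of the state.
- get_obs(): the state, without advancing time (a new reading comes with each control period).
- cams.camera(name): name is "scene" or "top" or "wrist"; returns (picture, depth): 384x512x3 uint8, red, green, blue; 384x512 float32, m along the optical axis (not along the pixel's ray), 0 where there is no reading.
- cams.get_calibration(name): a dict with "fx", "fy", "cx", "cy" (pixels), "dist" ([k1, k2, p1, p2, k3] as OpenCV has them; the pictures are not rectified), "view" (4x4, takes a point from world to camera coordinates). Camera axes: x right, y down, z forward; pixel columns grow to the right and rows downward; lengths in m; the calibration is good to about 2 mm. A picture is of the moment at which its call begins: read the wrist's pose just before it. get_calibration takes no time and is no camera call; for the wrist camera it gives the pose at the moment of the call.
- workorder.hand_in(): hands the job in, once; it reports no verdict.
The state is a dict: "time_s": time; "qpos": joint angles; "joint_vel": joint speeds; "tau": joint torques, N m; "ee_pos": TCP position; "eef_rot": TCP orientation; "force": force on the tool from outside, world axes, zero at the start; "moment": the same for the moment, N m; "grip_width": finger opening in m.
Only numpy, scipy, OpenCV 4.12 (cv2) and the standard library are available. Lean on these libraries where they do the work, as an engineer would, in place of code of your own. Each camera call takes 0.05 s, during which the arm holds its last target. There are 200 camera calls.

## Task

Pack the jars for the picnic: one glass preserve jar already stands in the open carry box; stand the other wide glass preserve jar, the one nearly as tall as the mug, upright beside it, set the box's domed lid squarely down on the rim, then swing the clips at both ends up over the lid until they are fully shut. Keep both jars upright all the time, and leave everything else standing where it is.

Things in the scene. Friction and masses are not known exactly. Their poses are not given: they have to be found in the camera images.
- carry_box: the open white carry box, standing firmly: outside 112 (x) x 168 (y) mm, rim 50 mm high, walls and floor 4 mm thick, so inside 104 x 160 x 46 deep; a clip is hinged at each end (+y and -y). Origin: centre of its underside, z up.
- lid: loose white domed lid, right way up (either way round fits). Over its flange 114 (x) x 170 (y) mm, 194 over the end lugs, 100 tall. From below: plug 0 to 8 mm that enters the box (100 x 156; lowest 4 mm 95 x 151), flange 8 to 13 that rests on the rim, dome to 71 (96 x 152; hollow to 68), handle on top. Seated, its origin is 42 mm above the box's. Origin: centre of its underside, z up.
- lid_handle (a point): the middle of the lid's handle bar, 95 mm above the lid's underside: the bar runs along the lid's y, 66 mm free between its posts, 14 mm wide (x), 10 thick; 19 mm free under it.
- clip_a (a joint): steel clip on the box's +y end: hinge angle, 0 = upright and shut, to 1.1 = leaning outwards, open; stays where left. Pivot along the box's x, 94 mm from its centre, 34 mm above its underside. Plate 40 mm wide, 5 thick, reaching 51 mm from the pivot; a nose 22 to 27 mm from the pivot points 12 mm inwards and shuts 1 mm over the lid's lug.
- clip_a_tab (a point): the middle of the finger tab of the clip on the box's +y end, 42 mm from the pivot; z along the clip away from its pivot, x along the pivot. The tab is 40 mm wide along x and 5 thick, and can be pinched across its width from above.
- clip_b (a joint): steel clip on the box's -y end: hinge angle, 0 = upright and shut, to 1.1 = leaning outwards, open; stays where left. Pivot along the box's x, 94 mm from its centre, 34 mm above its underside. Plate 40 mm wide, 5 thick, reaching 51 mm from the pivot; a nose 22 to 27 mm from the pivot points 12 mm inwards and shuts 1 mm over the lid's lug.
- clip_b_tab (a point): the middle of the finger tab of the clip on the box's -y end, 42 mm from the pivot; z along the clip away from its pivot, x along the pivot. The tab is 40 mm wide along x and 5 thick, and can be pinched across its width from above.
- honey_jar: the taller preserve jar, standing in the box towards its -y end: glass with a round screw lid, 58 x 62 mm, 99 tall, closed, about 0.45 kg. Origin: centre of its underside, z up.
- jam_jar: the squatter preserve jar, still to be packed: glass with a round screw lid, 62 mm across, 86 tall, closed, about 0.36 kg. Origin: centre of its underside, z up.
- tomato_tin: a bystander: upright tin, 57 mm across, 72 tall. Origin: centre of its underside, z up.
- craft_jar_1: a bystander: low round jar, 46 mm across, 40 tall. Origin: centre of its underside, z up.
- egg_cup_1: a bystander: small upright egg cup, 41 mm across, 48 tall. Origin: centre of its underside, z up.
- spice_a: a bystander: narrow spice jar, 41 across, 105 tall, at the back. Origin: centre of its underside, z up.
- spice_e: a bystander: narrow spice jar, 41 across, 105 tall, at the back. Origin: centre of its underside, z up.
- vanilla_bottle: a bystander: bottle, 45 x 78, 184 tall, at the back. Origin: centre of its underside, z up.
- mug_c: a bystander: white mug, 82 x 112 with its handle, 94 tall. Origin: centre of its underside, z up.
- teaspoon: a bystander: teaspoon lying near the front edge, 130 x 27 x 11, along its x. Origin: centre of its underside, z up.
Mind the look-alikes: they are no part of the job. Leave any red look-alike of the honey_jar alone.

How it is judged:
By the outcome, as a careful person would: the job done as asked, in the order asked, and still so for the second after the job is handed in, with the robot touching nothing.
It also fails if it takes over 72 s, if anything falls off the work surface, if the arm or the gripper's body presses on something with over 40 N, if the wrist force passes 120 N, or if a joint passes its speed limit or range.

## Working session

There is one attempt and no reset: what is moved stays moved. The work goes in short steps, Python scripts to look and compute and a shell command to move; the robot and the scene stay as the last step left them, time stands still between calls to the robot, and variables do not carry over. Pictures are saved under pics/ and viewed, about 8 in all and at most 12, crops included, and the job is handed in when it is done.

```bash
mkdir -p pics; ls
python3 - <<'E'
from station import get_obs,cams
import cv2,numpy as np
o=get_obs();print({k:np.round(v,3).tolist() for k,v in o.items()})
for n in("scene","top"):
    p,d=cams.camera(n);cv2.imwrite(f"pics/{n}0.png",p[:,:,::-1]);np.savez(f"{n}0.npz",p=p,d=d)
    c=cams.get_calibration(n);print(n,{k:np.round(v,3).tolist() for k,v in c.items()}, (d>0).mean())
E
```

```text
pics
{'time_s': 0.0, 'qpos': [-1.278, 0.3, 1.522, -0.0, 1.321, -0.067], 'joint_vel': [-0.001, -0.0, -0.001, 0.001, 0.0, 0.001], 'tau': [-0.001, -53.18, -35.273, 0.071, 0.024, -0.0], 'ee_pos': [0.194, -0.515, 0.224], 'eef_rot': [-1.571, 0.001, -1.211], 'force': [0.696, 0.071, -0.291], 'moment': [-0.024, -0.061, 0.02], 'grip_width': 0.094}
scene {'fx': 452.096, 'fy': 452.096, 'cx': 257.54, 'cy': 190.127, 'dist': [-0.101, 0.0, 0.0, 0.0, 0.0], 'view': [[-0.917, -0.399, -0.012, 0.419], [-0.189, 0.462, -0.867, 0.205], [0.351, -0.792, -0.499, 1.224], [0.0, 0.0, 0.0, 1.0]]} 0.9492289225260416
top {'fx': 380.092, 'fy': 380.092, 'cx': 251.517, 'cy': 188.575, 'dist': [0.032, 0.0, 0.0, 0.0, 0.0], 'view': [[-0.451, -0.893, 0.008, 0.155], [-0.693, 0.344, -0.634, 0.443], [0.563, -0.291, -0.773, 1.321], [0.0, 0.0, 0.0, 1.0]]} 0.9524180094401041
```

View pics/scene0.png

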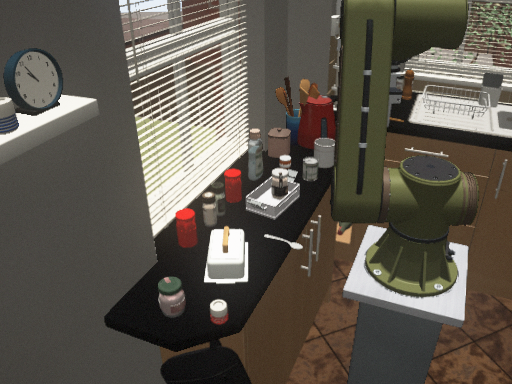

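View pics/top0.png

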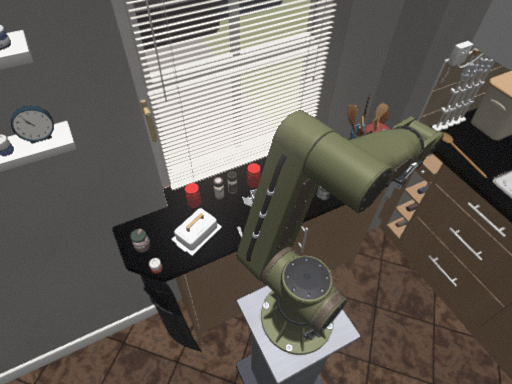

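```bash
cat > h.py <<'E'
import numpy as np,cv2
from station import get_obs,cams
def grab(n,f):
    c=cams.get_calibration(n);p,d=cams.camera(n);cv2.imwrite(f"pics/{f}.png",p[:,:,::-1]);np.savez(f"{f}.npz",p=p,d=d,V=c["view"],K=[[c["fx"],0,c["cx"]],[0,c["fy"],c["cy"]],[0,0,1]],D=c["dist"]);return load(f)
def load(f): return dict(np.load(f"{f}.npz"))
def cloud(s):
    h,w=s["d"].shape;u,v=np.meshgrid(np.arange(w),np.arange(h))
    n=cv2.undistortPoints(np.stack([u,v],-1).reshape(-1,1,2).astype(float),s["K"],s["D"])[:,0].reshape(h,w,2)
    P=np.dstack([n*s["d"][...,None],s["d"]]);V=s["V"]
    W=(P-V[:3,3])@V[:3,:3]; W[s["d"]<=0]=np.nan; return W
E
python3 - <<'E'
import numpy as np,cv2
from h import *
from station import cams
for n in("scene","top"):
    c=cams.get_calibration(n);s=load(n+"0");np.savez(n+"0.npz",p=s["p"],d=s["d"],V=c["view"],K=[[c["fx"],0,c["cx"]],[0,c["fy"],c["cy"]],[0,0,1]],D=c["dist"])
s=load("scene0");W=cloud(s)
z=W[...,2];m=((z>.015)&(z<.25)&(W[...,0]<.83)&(W[...,0]>.2)&(W[...,1]>-.6)&(W[...,1]<.75)).astype(np.uint8)
m[:, 330:]=0
n,l,st,ce=cv2.connectedComponentsWithStats(m)
for i in range(1,n):
    if st[i,4]<40: continue
    q=W[l==i]; print(ce[i].round(),st[i,4],"min",np.nanpercentile(q,2,axis=0).round(3),"max",np.nanpercentile(q,98,axis=0).round(3),s["p"][l==i].mean(0).round())
cv2.imwrite("pics/crop1.png",cv2.resize(s["p"][140:335,140:350,::-1],None,fx=3.8,fy=3.0*1.0+0,interpolation=2)[:600])
E
```

```text
[122. 240.] 22740 min [ 0.583 -0.544  0.022] max [0.771 0.725 0.244] [115. 112. 105.]
[315. 150.] 998 min [ 0.372 -0.599  0.018] max [ 0.51  -0.352  0.125] [101.  84.  79.]
[221. 195.] 1150 min [ 0.581 -0.153  0.018] max [0.627 0.048 0.104] [121.  79.  69.]
[275. 191.] 1302 min [ 0.407 -0.286  0.016] max [ 0.532 -0.038  0.101] [132. 128. 124.]
[186. 225.] 622 min [0.594 0.116 0.018] max [0.645 0.167 0.099] [149.  50.  43.]
[226. 254.] 1757 min [0.401 0.125 0.019] max [0.519 0.269 0.097] [208. 205. 198.]
[171. 295.] 882 min [0.478 0.375 0.017] max [0.531 0.426 0.086] [95. 91. 82.]
[218. 310.] 318 min [0.373 0.363 0.016] max [0.41  0.398 0.048] [171. 160. 151.]
```

View pics/crop1.png

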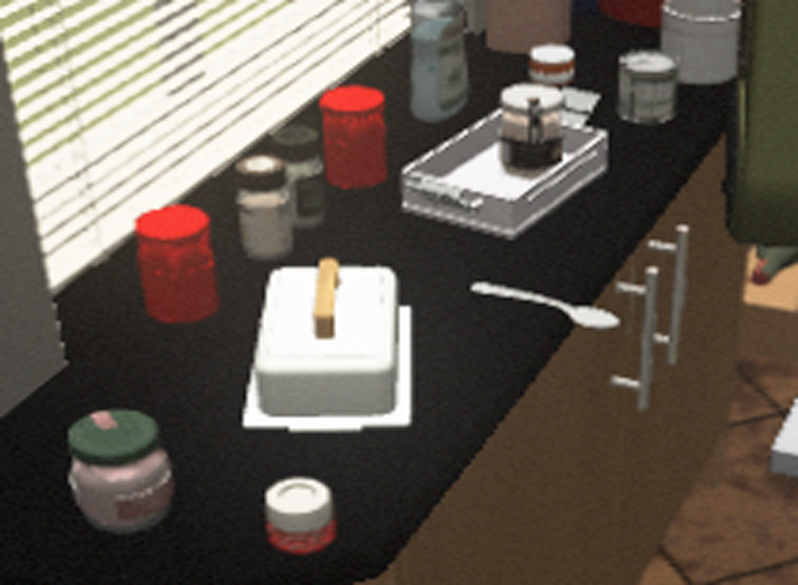

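Run:
```python
from h import *
c=cams.get_calibration("wrist");o=get_obs();V=np.array(c["view"])
R=V[:3,:3];C=-R.T@V[:3,3]
from scipy.spatial.transform import Rotation as Ro
T=Ro.from_euler("xyz",o["eef_rot"]).as_matrix()
print(c["fx"],c["cx"],c["cy"],c["dist"],"cam in tool",(T.T@(C-o["ee_pos"])).round(3),"\naxes in tool\n",(T.T@R.T).round(2))
s=load("scene0");t=load("top0")
for n,s in(("scene",s),("top",t)):
    W=cloud(s)
    def reg(a,b,zl,zh): return W[(W[...,0]>a[0])&(W[...,0]<a[1])&(W[...,1]>b[0])&(W[...,1]<b[1])&(W[...,2]>zl)&(W[...,2]<zh)]
    def show(t,q):
        if len(q)<5: print(n,t,len(q));return
        r=cv2.minAreaRect((q[:,:2]*1000).astype(np.float32));print(n,t,len(q),np.round(r[0],1),np.round(r[1],1),round(r[2],1),"zmed",np.median(q[:,2]).round(3))
    show("jamtop",reg((.46,.57),(.34,.46),.078,.1))
    show("handle",reg((.38,.54),(.1,.29),.085,.11))
    show("dome",reg((.38,.54),(.1,.29),.055,.085))
    show("flange",reg((.38,.54),(.08,.3),.006,.085))
    show("rim",reg((.38,.56),(-.26,-.02),.042,.054))
    show("box",reg((.38,.56),(-.3,-.02),.006,.054))
    show("honey",reg((.38,.56),(-.26,-.02),.09,.115))
```

```text
305.88937968602517 258.52476498623906 195.80131947564675 [-0.08073487  0.          0.          0.          0.        ] cam in tool [ 0.    -0.159  0.069] 
axes in tool
 [[ 1.   -0.   -0.  ]
 [ 0.   -0.24  0.97]
 [-0.   -0.97 -0.24]]
scene jamtop 353 [508.4 397.3] [54.3 58.5] 63.2 zmed 0.084
scene handle 118 [467.4 188. ] [13.8 88.1] 24.1 zmed 0.096
scene dome 1168 [468.  187.4] [ 96.  153.9] 23.7 zmed 0.069
scene flange 2014 [467.2 191.1] [113.5 172.6] 24.6 zmed 0.064
scene rim 234 [ 474.1 -145.6] [206.4 115.6] 80.6 zmed 0.046
scene box 1216 [ 469.6 -167.3] [250.6 117.4] 80.6 zmed 0.029
scene honey 146 [ 460.6 -196.4] [59.4 54.1] 85.1 zmed 0.099
top jamtop 167 [506.9 393.8] [55. 54.] 23.5 zmed 0.087
top handle 85 [467.  185.5] [14. 86.] 24.1 zmed 0.099
top dome 743 [465. 184.] [ 95.5 150.9] 25.2 zmed 0.071
top flange 1185 [457.7 189.5] [150.5 215. ] 2.7 zmed 0.066
top rim 35 [508.  -75.3] [27.8 93.7] 48.8 zmed 0.049
top box 72 [508.7 -71.5] [79.9 99.1] 12.6 zmed 0.041
top honey 0
```

```bash
python3 -m handwheel '[{"fingers":1,"x":-0.139,"y":-0.03,"z":0.326,"spin":-60},{"fingers":1,"x":-0.139,"y":-0.03,"z":0.326,"spin":-60},{"fingers":1,"x":-0.139,"y":-0.03,"z":0.326,"spin":-60},{"fingers":1,"x":-0.139,"y":-0.03,"z":0.326,"spin":-60},{"fingers":1,"x":-0.139,"y":-0.03,"z":0.326,"spin":-60},{"fingers":1,"x":-0.139,"y":-0.03,"z":0.326,"spin":-60},{"fingers":1,"x":-0.139,"y":-0.03,"z":0.326,"spin":-60},{"fingers":1,"x":-0.139,"y":-0.03,"z":0.326,"spin":-60},{"fingers":1,"x":-0.139,"y":-0.03,"z":0.326,"spin":-60},{"fingers":1,"x":-0.139,"y":-0.03,"z":0.326,"spin":-60}]'
python3 - <<'E'
from h import *
s=grab("wrist","w1");o=get_obs();print(o["time_s"],o["ee_pos"],o["eef_rot"])
W=cloud(s);m=(W[...,0]>.38)&(W[...,0]<.57)&(W[...,1]>-.32)&(W[...,1]<.02)
def show(t,zl,zh):
    q=W[m&(W[...,2]>zl)&(W[...,2]<zh)];r=cv2.minAreaRect((q[:,:2]*1000).astype(np.float32));print(t,len(q),np.round(r[0],1),np.round(r[1],1),round(r[2],1),"zmed",np.median(q[:,2]).round(3))
show("rim",.044,.054);show("low",.01,.044);show("honey",.09,.11);show("clips",.054,.085)
E
```

```text
time_s: 1.1
ee_pos: [0.4491, -0.2706, 0.2541]
eef_rot: [-1.571, 0.001, -0.166]
force: [-0.5, -0.2, -0.2]
grip_width: 0.094
1.15 [ 0.44892938 -0.27083785  0.25413444] [-1.57069536e+00  6.36096956e-04 -1.66356523e-01]
rim 2092 [ 469.7 -182.3] [205.5 113. ] 81.0 zmed 0.048
low 3988 [ 472.  -168.7] [202.1 105.6] 81.0 zmed 0.029
honey 2575 [ 464.3 -199.7] [56.3 56.4] 34.2 zmed 0.102
clips 676 [ 460.9 -235.3] [126.1  39.2] 81.6 zmed 0.058
```

View pics/w1.png

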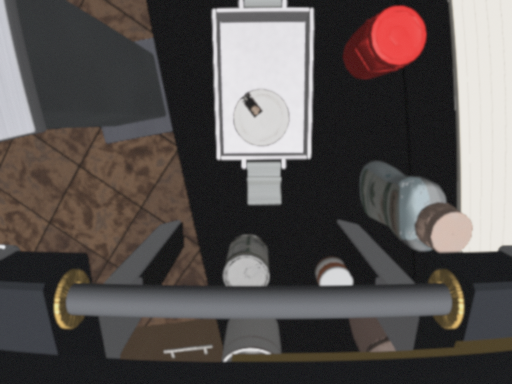

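Run:
```python
from h import *
s=load("w1");W=cloud(s);a=np.radians(-9.0);ex=np.array([np.cos(a),np.sin(a)]);ey=np.array([-ex[1],ex[0]])
m=(W[...,2]>.046)&(W[...,2]<.053)
q=W[m];xb=q[:,:2]@ex;yb=q[:,:2]@ey
c0=np.array([.470,-.157]);xb-=c0@ex;yb-=c0@ey
k=(abs(xb)<.08)&(abs(yb)<.16);xb=xb[k];yb=yb[k]
print("x hist");h,e=np.histogram(xb[abs(yb)<.05],np.arange(-.08,.081,.004));print([(round(e[i]*1000),int(h[i])) for i in range(len(h)) if h[i]])
h,e=np.histogram(yb[abs(abs(xb)-.035)<.012],np.arange(-.16,.161,.004));print([(round(e[i]*1000),int(h[i])) for i in range(len(h)) if h[i]])
h,e=np.histogram(yb[abs(xb)<.018],np.arange(-.16,.161,.004));print([(round(e[i]*1000),int(h[i])) for i in range(len(h)) if h[i]])
for sg in (-1,1):
    k=(xb*sg>.045)&(abs(yb)<.07);p=np.polyfit(yb[k],xb[k],1);print("side",sg,np.median(xb[k]),"slope deg",np.degrees(p[0]))
# ray-cast rim corner pixels
g=cv2.cvtColor(s["p"],7)
for n,(u,v) in {"tl":(214,9),"tr":(313,9),"bl":(216,160),"br":(311,160)}.items():
    x=cv2.undistortPoints(np.array([[[u,v]]],float),s["K"],s["D"])[0,0];V=s["V"];d=V[:3,:3].T@[*x,1];C=-V[:3,:3].T@V[:3,3];p=C+d*(.05-C[2])/d[2];print(n,p.round(4),((p[:2]-c0)@ex).round(4),((p[:2]-c0)@ey).round(4))
```

```text
x hist
[(-56, 10), (-52, 301), (-48, 18), (52, 34), (56, 285), (60, 4)]
[(-128, 2), (-124, 3), (-120, 1), (-92, 45), (-88, 83), (72, 114), (76, 34)]
[(-128, 36), (-124, 94), (-120, 28), (-92, 58), (-88, 59), (72, 89), (76, 34)]
side -1 -0.04997634359464753 slope deg 0.12468762062000767
side 1 0.05749207652302046 slope deg -0.1602308523347869
tl [ 0.4331 -0.0743  0.05  ] -0.0494 0.0759
tr [ 0.5402 -0.0921  0.05  ] 0.0592 0.0751
bl [ 0.4036 -0.2387  0.05  ] -0.0528 -0.091
br [ 0.5154 -0.2573  0.05  ] 0.0605 -0.092
```

```bash
python3 -m handwheel '[{"fingers":1,"x":-0.047,"z":0.49},{"fingers":1,"x":-0.047,"z":0.49},{"fingers":1,"x":-0.047,"z":0.49},{"fingers":1,"x":-0.047,"z":0.49},{"fingers":1,"x":-0.047,"z":0.49},{"fingers":1,"x":-0.047,"z":0.49},{"fingers":1,"x":-0.047,"z":0.49},{"fingers":1,"x":-0.047,"z":0.49},{"fingers":1,"x":-0.047,"z":0.49},{"fingers":1,"x":-0.047,"z":0.49}]'
python3 - <<'E'
from h import *
s=grab("wrist","w2");o=get_obs();print(o["time_s"],o["ee_pos"],o["eef_rot"])
W=cloud(s)
for t,x0,x1,y0,y1,zl,zh in(("jam",.44,.58,.33,.47,.076,.1),("jambody",.44,.58,.33,.47,.02,.1),("handle",.38,.55,.1,.28,.085,.11),("dome",.38,.55,.1,.28,.05,.11)):
    q=W[(W[...,0]>x0)&(W[...,0]<x1)&(W[...,1]>y0)&(W[...,1]<y1)&(W[...,2]>zl)&(W[...,2]<zh)]
    if len(q)<9: print(t,len(q));continue
    r=cv2.minAreaRect((q[:,:2]*1000).astype(np.float32));print(t,len(q),np.round(r[0],1),np.round(r[1],1),round(r[2],1),"zmed",np.median(q[:,2]).round(3),q[:,2].max())
E
```

```text
1.2 [ 0.4488908  -0.27095348  0.2542495 ] [-1.57073285e+00  4.28753088e-04 -1.66573708e-01]
jam 0
jambody 0
handle 0
dome 0validation failed for argument at $[0]...
```

View pics/w2.png

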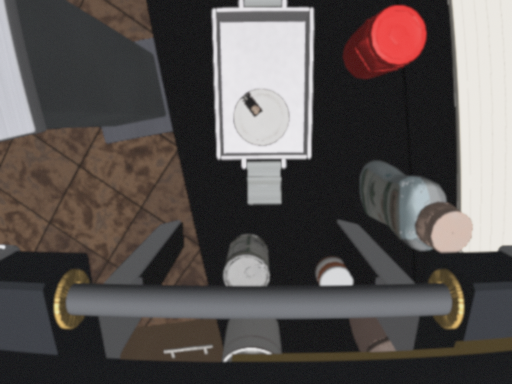

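The move was refused because every row needs all the keys, so this picture just repeats the last one.

```bash
python3 -m handwheel '[{"fingers":1,"x":-0.047,"y":0,"z":0.49,"spin":0},{"fingers":1,"x":-0.047,"y":0,"z":0.49,"spin":0},{"fingers":1,"x":-0.047,"y":0,"z":0.49,"spin":0},{"fingers":1,"x":-0.047,"y":0,"z":0.49,"spin":0},{"fingers":1,"x":-0.047,"y":0,"z":0.49,"spin":0},{"fingers":1,"x":-0.047,"y":0,"z":0.49,"spin":0},{"fingers":1,"x":-0.047,"y":0,"z":0.49,"spin":0},{"fingers":1,"x":-0.047,"y":0,"z":0.49,"spin":0},{"fingers":1,"x":-0.047,"y":0,"z":0.49,"spin":0},{"fingers":1,"x":-0.047,"y":0,"z":0.49,"spin":0}]'
cat > look.py <<'E'
import sys
from h import *
f=sys.argv[1]
s=grab("wrist",f);o=get_obs();print(o["time_s"],o["ee_pos"],o["eef_rot"])
W=cloud(s)
for t,x0,x1,y0,y1,zl,zh in(("jam",.44,.58,.33,.47,.076,.1),("jambody",.44,.58,.33,.47,.02,.1),("handle",.38,.55,.1,.28,.085,.11),("dome",.38,.55,.1,.28,.05,.11)):
    q=W[(W[...,0]>x0)&(W[...,0]<x1)&(W[...,1]>y0)&(W[...,1]<y1)&(W[...,2]>zl)&(W[...,2]<zh)]
    if len(q)<9: print(t,len(q));continue
    r=cv2.minAreaRect((q[:,:2]*1000).astype(np.float32));print(t,len(q),np.round(r[0],1),np.round(r[1],1),round(r[2],1),"zmed",np.median(q[:,2]).round(3),q[:,2].max())
E
python3 look.py w3
```

```text
time_s: 2.2
ee_pos: [0.4834, 0.2225, 0.2545]
eef_rot: [-1.571, -0.0, -0.166]
force: [0.9, -1.1, -1.4]
grip_width: 0.0938
2.25 [0.48325638 0.22671166 0.25416229] [-1.56956235e+00  4.21512314e-04 -1.63180938e-01]
jam 2159 [508.6 387.5] [42.3 55.8] 81.2 zmed 0.085 0.08837362798638002
jambody 2861 [508.5 385.7] [45.8 61.1] 80.1 zmed 0.085 0.08837362798638002
handle 996 [469.1 185. ] [14.5 85.4] 24.1 zmed 0.098 0.10141053947301634
dome 9464 [468.6 186. ] [ 96.3 149.4] 24.2 zmed 0.071 0.10141053947301634
```

```bash
python3 -m handwheel '[{"fingers":1,"x":-0.003,"y":0,"z":0.176,"spin":0},{"fingers":1,"x":-0.003,"y":0,"z":0.176,"spin":0},{"fingers":1,"x":-0.003,"y":0.02,"z":0.176,"spin":0},{"fingers":1,"x":-0.003,"y":0.06,"z":0.176,"spin":0},{"fingers":1,"x":-0.003,"y":0.1,"z":0.176,"spin":0},{"fingers":1,"x":-0.003,"y":0.12,"z":0.176,"spin":0},{"fingers":1,"x":-0.003,"y":0.12,"z":0.176,"spin":0},{"fingers":1,"x":-0.003,"y":0.12,"z":0.176,"spin":0},{"fingers":1,"x":-0.003,"y":0.12,"z":0.176,"spin":0},{"fingers":1,"x":-0.003,"y":0.12,"z":0.176,"spin":0}]'
python3 - <<'E'
from h import *
s=grab("wrist","w4");W=cloud(s);print(get_obs()["ee_pos"])
E
```

```text
time_s: 3.25
ee_pos: [0.5098, 0.3953, 0.1363]
eef_rot: [-1.569, -0.002, -0.164]
force: [-0.2, 0.1, -0.2]
grip_width: 0.0938
[0.50963918 0.39533684 0.13594347]
```

View pics/w4.png

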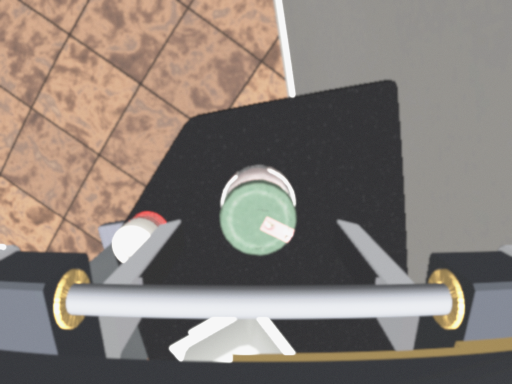

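```bash
python3 -m handwheel '[{"fingers":1,"x":0,"y":0.04,"z":0,"spin":0},{"fingers":1,"x":0,"y":0.076,"z":0,"spin":0},{"fingers":1,"x":0,"y":0.077,"z":0,"spin":0},{"fingers":1,"x":0,"y":0.077,"z":0,"spin":0},{"fingers":0.1,"x":0,"y":0.077,"z":0,"spin":0},{"fingers":-0.2,"x":0,"y":0.077,"z":0,"spin":0},{"fingers":-0.2,"x":0,"y":0.077,"z":0,"spin":0},{"fingers":-0.2,"x":0,"y":0.077,"z":0,"spin":0},{"fingers":-0.2,"x":0,"y":0.077,"z":0,"spin":0},{"fingers":-0.2,"x":0,"y":0.077,"z":0,"spin":0}]' 25
```

```text
time_s: 4.3
ee_pos: [0.5094, 0.3954, 0.0579]
eef_rot: [-1.57, -0.001, -0.164]
force: [-0.0, -0.3, 3.2]
grip_width: 0.059
```

```bash
python3 -m handwheel '[{"fingers":-0.3,"x":0,"y":-0.008,"z":0,"spin":0},{"fingers":-0.3,"x":0,"y":-0.03,"z":0,"spin":0},{"fingers":-0.3,"x":0,"y":-0.06,"z":0,"spin":0},{"fingers":-0.3,"x":0,"y":-0.095,"z":0,"spin":0},{"fingers":-0.3,"x":0,"y":-0.125,"z":-0.005,"spin":0},{"fingers":-0.3,"x":0.002,"y":-0.145,"z":-0.02,"spin":0},{"fingers":-0.3,"x":0.005,"y":-0.15,"z":-0.045,"spin":0},{"fingers":-0.3,"x":0.008,"y":-0.15,"z":-0.08,"spin":0},{"fingers":-0.3,"x":0.012,"y":-0.15,"z":-0.12,"spin":0},{"fingers":-0.3,"x":0.016,"y":-0.15,"z":-0.16,"spin":0}]'
python3 -m handwheel '[{"fingers":-0.3,"x":0.004,"y":0,"z":-0.04,"spin":0},{"fingers":-0.3,"x":0.008,"y":0,"z":-0.08,"spin":0},{"fingers":-0.3,"x":0.012,"y":0,"z":-0.12,"spin":0},{"fingers":-0.3,"x":0.016,"y":0,"z":-0.16,"spin":0},{"fingers":-0.3,"x":0.02,"y":0,"z":-0.2,"spin":0},{"fingers":-0.3,"x":0.024,"y":0,"z":-0.24,"spin":0},{"fingers":-0.3,"x":0.028,"y":0,"z":-0.28,"spin":0},{"fingers":-0.3,"x":0.032,"y":0,"z":-0.315,"spin":0},{"fingers":-0.3,"x":0.035,"y":0,"z":-0.335,"spin":0},{"fingers":-0.3,"x":0.036,"y":0,"z":-0.345,"spin":0}]'
```

```text
time_s: 5.3
ee_pos: [0.4981, 0.2335, 0.2073]
eef_rot: [-1.571, 0.001, -0.163]
force: [0.6, -0.5, -3.3]
grip_width: 0.0585
time_s: 6.3
ee_pos: [0.4776, -0.1128, 0.2075]
eef_rot: [-1.571, 0.001, -0.166]
force: [-0.4, 0.4, -3.1]
grip_width: 0.0589
```

```bash
python3 -m handwheel '[{"fingers":-0.3,"x":0.001,"y":0,"z":-0.01,"spin":0},{"fingers":-0.3,"x":0.002,"y":0,"z":-0.018,"spin":0},{"fingers":-0.3,"x":0.002,"y":0.01,"z":-0.02,"spin":0},{"fingers":-0.3,"x":0.002,"y":0.025,"z":-0.02,"spin":0},{"fingers":-0.3,"x":0.002,"y":0.04,"z":-0.02,"spin":0},{"fingers":-0.3,"x":0.002,"y":0.04,"z":-0.02,"spin":0},{"fingers":-0.3,"x":0.002,"y":0.04,"z":-0.02,"spin":0},{"fingers":-0.3,"x":0.002,"y":0.04,"z":-0.02,"spin":0},{"fingers":-0.3,"x":0.002,"y":0.04,"z":-0.02,"spin":0},{"fingers":-0.3,"x":0.002,"y":0.04,"z":-0.02,"spin":0}]'
cat > box.py <<'E'
import sys
from h import *
s=grab(*sys.argv[1:3]);W=cloud(s);o=get_obs();print(o["time_s"],o["ee_pos"].round(4) if hasattr(o["ee_pos"],"round") else o["ee_pos"])
a=np.radians(-9.0);c=np.array([.4726,-.165]);ex=np.array([np.cos(a),np.sin(a)]);ey=np.array([-ex[1],ex[0]])
B=np.dstack([(W[...,:2]-c)@ex,(W[...,:2]-c)@ey,W[...,2]])
t=np.array(o["ee_pos"])[:2]-c;print("tcp in box",(t@ex).round(4),(t@ey).round(4))
def show(n,x,y,zl,zh):
    q=B[(abs(B[...,0])<x)&(B[...,1]>y[0])&(B[...,1]<y[1])&(B[...,2]>zl)&(B[...,2]<zh)]
    if len(q)<9: print(n,len(q));return
    print(n,len(q),"lo",np.percentile(q,1,axis=0).round(4),"hi",np.percentile(q,99,axis=0).round(4),"med",np.median(q,axis=0).round(4))
show("rim",.07,(-.1,.1),.045,.053)
show("endrim+",.05,(.06,.1),.045,.053)
show("clip+",.022,(.085,.16),.01,.1)
show("clip-",.022,(-.16,-.085),.01,.1)
show("jar+",.045,(-.005,.075),.08,.2)
show("jar-",.045,(-.075,-.005),.09,.2)
E
python3 box.py wrist w5
```

```text
time_s: 7.3
ee_pos: [0.4769, -0.1314, 0.1679]
eef_rot: [-1.571, -0.001, -0.164]
force: [-0.2, 1.9, -4.2]
grip_width: 0.059
7.35 [ 0.4769 -0.1315  0.1678]
tcp in box -0.001 0.0338
rim 1213 lo [-0.0559  0.0113  0.0454] hi [0.056  0.0853 0.0502] med [-0.0012  0.073   0.0483]
endrim+ 471 lo [-0.0491  0.0811  0.0462] hi [0.0491 0.0854 0.0503] med [-0.003   0.0835  0.0484]
clip+ 2515 lo [-0.0201  0.0852  0.0251] hi [0.0199 0.1314 0.0701] med [-1.000e-04  1.114e-01  5.750e-02]
clip- 1278 lo [-0.0198 -0.131   0.0422] hi [ 0.0201 -0.1021  0.0633] med [ 0.0004 -0.1184  0.0564]
jar+ 12132 lo [-0.0395  0.026   0.1361] hi [0.0393 0.0637 0.1985] med [1.000e-04 4.390e-02 1.943e-01]
jar- 38 lo [-0.0145 -0.0629  0.1012] hi [ 0.0043 -0.0597  0.1035] med [-0.0064 -0.0614  0.1025]
```

View pics/w5.png

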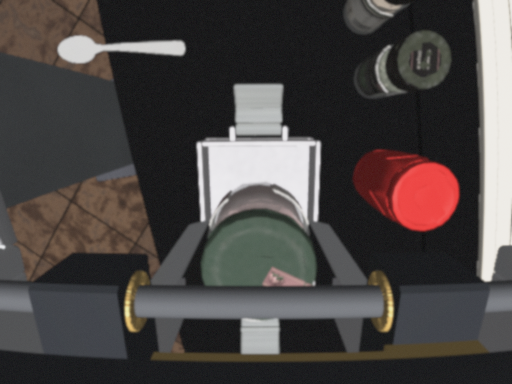

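```bash
python3 -m handwheel '[{"fingers":-0.3,"x":0.001,"y":0.02,"z":0,"spin":0},{"fingers":-0.3,"x":0.001,"y":0.045,"z":0,"spin":0},{"fingers":-0.3,"x":0.001,"y":0.07,"z":0,"spin":0},{"fingers":-0.3,"x":0.001,"y":0.09,"z":0,"spin":0},{"fingers":-0.3,"x":0.001,"y":0.1,"z":0,"spin":0},{"fingers":-0.3,"x":0.001,"y":0.104,"z":0,"spin":0},{"fingers":-0.3,"x":0.001,"y":0.106,"z":0,"spin":0},{"fingers":-0.3,"x":0.001,"y":0.106,"z":0,"spin":0},{"fingers":-0.3,"x":0.001,"y":0.106,"z":0,"spin":0},{"fingers":-0.3,"x":0.001,"y":0.106,"z":0,"spin":0}]'
```

```text
time_s: 8.35
ee_pos: [0.478, -0.1317, 0.062]
eef_rot: [-1.571, -0.001, -0.164]
force: [-0.3, -0.5, -4.4]
grip_width: 0.0585
```

```bash
python3 -m handwheel '[{"fingers":-0.3,"x":0,"y":0.0005,"z":0,"spin":0},{"fingers":-0.3,"x":0,"y":0.001,"z":0,"spin":0},{"fingers":-0.3,"x":0,"y":0.001,"z":0,"spin":0},{"fingers":0.35,"x":0,"y":0.001,"z":0,"spin":0},{"fingers":0.45,"x":0,"y":0.001,"z":0,"spin":0},{"fingers":0.48,"x":0,"y":0.001,"z":0,"spin":0},{"fingers":0.48,"x":0,"y":0,"z":0,"spin":0},{"fingers":0.48,"x":0,"y":-0.01,"z":0,"spin":0},{"fingers":0.48,"x":0,"y":-0.03,"z":0,"spin":0},{"fingers":0.48,"x":0,"y":-0.06,"z":0,"spin":0}]'
```

```text
time_s: 9.35
ee_pos: [0.4772, -0.1314, 0.1218]
eef_rot: [-1.57, 0.002, -0.164]
force: [0.5, 0.0, 0.9]
grip_width: 0.0694
```

```bash
python3 -m handwheel '[{"fingers":0.48,"x":0,"y":-0.04,"z":0,"spin":0},{"fingers":0.2,"x":-0.01,"y":-0.06,"z":0.05,"spin":-5},{"fingers":0,"x":-0.02,"y":-0.06,"z":0.1,"spin":-12},{"fingers":0,"x":-0.03,"y":-0.06,"z":0.15,"spin":-20},{"fingers":0,"x":-0.04,"y":-0.06,"z":0.2,"spin":-28},{"fingers":0,"x":-0.05,"y":-0.06,"z":0.25,"spin":-33.5},{"fingers":0,"x":-0.0604,"y":-0.06,"z":0.3,"spin":-33.5},{"fingers":0,"x":-0.0604,"y":-0.06,"z":0.311,"spin":-33.5},{"fingers":0,"x":-0.0604,"y":-0.05,"z":0.311,"spin":-33.5},{"fingers":0,"x":-0.0604,"y":-0.04,"z":0.311,"spin":-33.5}]'
python3 - <<'E'
from h import *
s=grab("wrist","w6");W=cloud(s);o=get_obs();print(o["time_s"],o["ee_pos"],o["eef_rot"])
q=W[(W[...,0]>.4)&(W[...,0]<.54)&(W[...,1]>.1)&(W[...,1]<.28)&(W[...,2]>.088)&(W[...,2]<.108)]
r=cv2.minAreaRect((q[:,:2]*1000).astype(np.float32));print(len(q),r)
E
```

```text
time_s: 10.35
ee_pos: [0.4688, 0.1849, 0.1611]
eef_rot: [-1.571, -0.0, 0.422]
force: [0.0, 0.4, 0.2]
grip_width: 0.0471
10.4 [0.46814468 0.18409344 0.15921129] [-1.57063828  0.00248844  0.42048935]
1935 ((468.90399169921875, 184.93515014648438), (13.613263130187988, 85.17156982421875), 23.825302124023438)
```

View pics/w6.png

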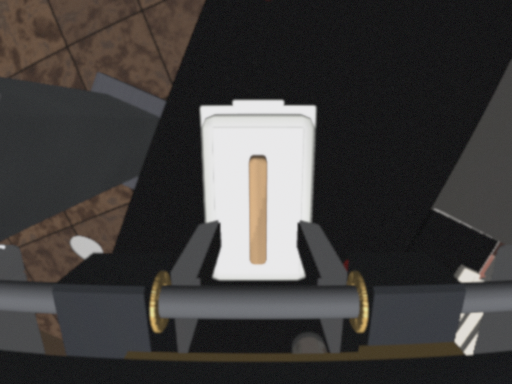

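```bash
python3 -m handwheel '[{"fingers":0,"x":0,"y":0.03,"z":0,"spin":0},{"fingers":0,"x":0,"y":0.055,"z":0,"spin":0},{"fingers":0,"x":0,"y":0.065,"z":0,"spin":0},{"fingers":0,"x":0,"y":0.065,"z":0,"spin":0},{"fingers":0,"x":0,"y":0.065,"z":0,"spin":0},{"fingers":-0.9,"x":0,"y":0.065,"z":0,"spin":0},{"fingers":-0.9,"x":0,"y":0.065,"z":0,"spin":0},{"fingers":-0.9,"x":0,"y":0.065,"z":0,"spin":0},{"fingers":-0.9,"x":0,"y":0.065,"z":0,"spin":0},{"fingers":-0.9,"x":0,"y":0.065,"z":0,"spin":0}]' 45
python3 -m handwheel '[{"fingers":-0.9,"x":0,"y":-0.005,"z":0,"spin":0},{"fingers":-0.9,"x":0,"y":-0.02,"z":0,"spin":0},{"fingers":-0.9,"x":0,"y":-0.045,"z":0,"spin":0},{"fingers":-0.9,"x":0,"y":-0.08,"z":0,"spin":0},{"fingers":-0.9,"x":0,"y":-0.115,"z":0,"spin":0},{"fingers":-0.9,"x":0,"y":-0.145,"z":0,"spin":0},{"fingers":-0.9,"x":0,"y":-0.15,"z":0,"spin":0},{"fingers":-0.9,"x":0,"y":-0.15,"z":0,"spin":8},{"fingers":-0.9,"x":0,"y":-0.15,"z":0,"spin":16},{"fingers":-0.9,"x":0,"y":-0.15,"z":0,"spin":16}]'
```

```text
time_s: 11.4
ee_pos: [0.4688, 0.1851, 0.0966]
eef_rot: [-1.571, 0.0, 0.421]
force: [-1.2, -0.5, 2.4]
grip_width: 0.0134
time_s: 12.4
ee_pos: [0.4685, 0.185, 0.2451]
eef_rot: [-1.571, 0.002, 0.139]
force: [-0.6, 0.5, -3.2]
grip_width: 0.0138
```

```bash
python3 -m handwheel '[{"fingers":-0.9,"x":-0.002,"y":0,"z":-0.015,"spin":2},{"fingers":-0.9,"x":-0.006,"y":0,"z":-0.045,"spin":5},{"fingers":-0.9,"x":-0.011,"y":0,"z":-0.085,"spin":9},{"fingers":-0.9,"x":-0.017,"y":0,"z":-0.13,"spin":13},{"fingers":-0.9,"x":-0.023,"y":0,"z":-0.175,"spin":16},{"fingers":-0.9,"x":-0.029,"y":0,"z":-0.22,"spin":17},{"fingers":-0.9,"x":-0.035,"y":0,"z":-0.265,"spin":17.1},{"fingers":-0.9,"x":-0.04,"y":0,"z":-0.305,"spin":17.1},{"fingers":-0.9,"x":-0.044,"y":0,"z":-0.335,"spin":17.1},{"fingers":-0.9,"x":-0.0454,"y":0,"z":-0.347,"spin":17.1}]'
python3 -m handwheel '[{"fingers":-0.9,"x":0,"y":0,"z":0,"spin":0},{"fingers":-0.9,"x":0,"y":0.01,"z":0,"spin":0},{"fingers":-0.9,"x":0,"y":0.025,"z":0,"spin":0},{"fingers":-0.9,"x":0,"y":0.03,"z":0,"spin":0},{"fingers":-0.9,"x":0,"y":0.03,"z":0,"spin":0},{"fingers":-0.9,"x":0,"y":0.03,"z":0,"spin":0},{"fingers":-0.9,"x":0,"y":0.03,"z":0,"spin":0},{"fingers":-0.9,"x":0,"y":0.03,"z":0,"spin":0},{"fingers":-0.9,"x":0,"y":0.03,"z":0,"spin":0},{"fingers":-0.9,"x":0,"y":0.03,"z":0,"spin":0}]'
cat > lid.py <<'E'
import sys
from h import *
s=grab(*sys.argv[1:3]);W=cloud(s);o=get_obs();print(o["time_s"],np.round(o["ee_pos"],4),np.round(o["eef_rot"],4))
a=np.radians(-9.0);c=np.array([.4726,-.165]);ex=np.array([np.cos(a),np.sin(a)]);ey=np.array([-ex[1],ex[0]])
B=np.dstack([(W[...,:2]-c)@ex,(W[...,:2]-c)@ey,W[...,2]]);lid=float(sys.argv[3])
t=np.array(o["ee_pos"])[:2]-c;print("tcp in box",(t@ex).round(4),(t@ey).round(4))
def show(n,x,y,zl,zh):
    q=B[(abs(B[...,0])<x)&(B[...,1]>y[0])&(B[...,1]<y[1])&(B[...,2]>zl)&(B[...,2]<zh)]
    if len(q)<9: print(n,len(q));return
    r=cv2.minAreaRect((q[:,:2]*1000).astype(np.float32))
    print(n,len(q),"lo",np.percentile(q,1,axis=0).round(4),"hi",np.percentile(q,99,axis=0).round(4),"med",np.median(q,axis=0).round(4),"rect",np.round(r[0],1),np.round(r[1],1),round(r[2],1))
show("flange",.08,(.0,.12),lid+.008,lid+.0145)
show("dome",.06,(.0,.09),lid+.066,lid+.074)
show("handle",.03,(.0,.09),lid+.085,lid+.104)
if lid>.06: show("rim",.07,(-.1,.1),.045,.053)
show("clip+",.022,(.09,.16),.01,.1)
show("clip-",.022,(-.16,-.09),.01,.1)
E
python3 lid.py wrist w7 0.118
```

```text
time_s: 13.4
ee_pos: [0.472, -0.1677, 0.2457]
eef_rot: [-1.571, 0.001, -0.157]
force: [0.8, 0.0, -3.0]
grip_width: 0.0134
time_s: 14.4
ee_pos: [0.4729, -0.1649, 0.2166]
eef_rot: [-1.571, -0.0, -0.157]
force: [0.1, -0.3, -2.5]
grip_width: 0.0135
14.45 [ 0.4729 -0.1649  0.2165] [-1.5708e+00 -1.0000e-04 -1.5680e-01]
tcp in box 0.0003 0.0002
flange 1294 lo [-0.0554  0.0746  0.1302] hi [0.0563 0.0895 0.1325] med [0.0061 0.082  0.1319] rect [ 0.4 80.6] [ 17.9 113.7] 90.0
dome 13322 lo [-0.0435  0.0014  0.1848] hi [0.0451 0.0726 0.192 ] med [0.0032 0.043  0.1908] rect [ 0.7 36.9] [73.9 91.9] 89.9
handle 2527 lo [-0.0162  0.0007  0.2038] hi [0.0185 0.0428 0.2215] med [0.0009 0.0182 0.2185] rect [ 5.1 19.8] [43.  35.1] 68.8
rim 0
clip+ 1620 lo [-0.0196  0.0986  0.0366] hi [0.0196 0.1316 0.0704] med [-0.0003  0.1163  0.0589] rect [  0.  115.2] [33.4 41.7] 90.0
clip- 0
```

View pics/w7.png

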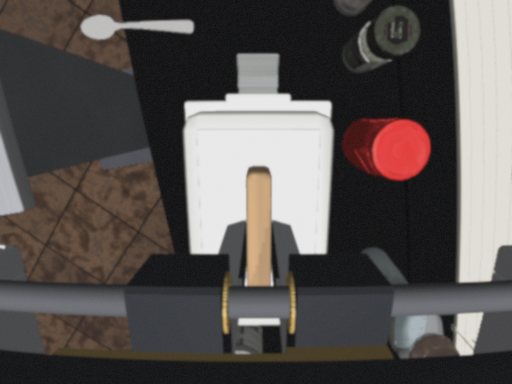

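Run:
```python
from h import *
s=load("w7");V=s["V"];W=cloud(s)
a=np.radians(-9.0);c=np.array([.4726,-.165]);ex=np.array([np.cos(a),np.sin(a)]);ey=np.array([-ex[1],ex[0]])
B=np.dstack([(W[...,:2]-c)@ex,(W[...,:2]-c)@ey,W[...,2]])
for u in (205,245,270,315):
    print(u,[(v,B[v,u].round(4).tolist()) for v in range(92,130,3)])
```

```text
205 [(92, [-0.0624, 0.1035, -0.0016]), (95, [-0.0623, 0.0999, -0.0005]), (98, [-0.0627, 0.0966, -0.0018]), (101, [-0.0401, 0.0844, 0.132]), (104, [-0.0402, 0.0821, 0.1322]), (107, [-0.0402, 0.0799, 0.1324]), (110, [nan, nan, nan]), (113, [-0.0318, 0.0739, 0.1826]), (116, [-0.0312, 0.0721, 0.1865]), (119, [-0.0309, 0.0703, 0.1886]), (122, [-0.031, 0.0685, 0.188]), (125, [-0.0308, 0.0667, 0.1899]), (128, [-0.0306, 0.065, 0.1911])]
245 [(92, [-0.0133, 0.0996, 0.0373]), (95, [-0.0092, 0.0887, 0.1323]), (98, [-0.0092, 0.0864, 0.1335]), (101, [-0.0093, 0.0842, 0.1321]), (104, [-0.0093, 0.082, 0.1322]), (107, [-0.0093, 0.0797, 0.1328]), (110, [-0.0093, 0.0775, 0.1322]), (113, [-0.0072, 0.0738, 0.1831]), (116, [-0.007, 0.0719, 0.1865]), (119, [-0.007, 0.0702, 0.1873]), (122, [-0.007, 0.0684, 0.1884]), (125, [-0.007, 0.0666, 0.1889]), (128, [-0.0069, 0.0649, 0.1899])]
270 [(92, [0.0133, 0.0996, 0.0371]), (95, [0.0099, 0.0888, 0.1312]), (98, [0.0099, 0.0865, 0.1314]), (101, [0.0099, 0.0842, 0.1321]), (104, [0.0099, 0.0819, 0.1326]), (107, [0.0099, 0.0797, 0.1323]), (110, [0.0099, 0.0774, 0.1332]), (113, [0.0082, 0.0738, 0.1828]), (116, [0.008, 0.0719, 0.1862]), (119, [0.008, 0.0702, 0.1876]), (122, [0.008, 0.0684, 0.1878]), (125, [0.008, 0.0666, 0.1897]), (128, [0.008, 0.0649, 0.1901])]
315 [(92, [0.0681, 0.1035, -0.0016]), (95, [0.0682, 0.1001, -0.0016]), (98, [0.0686, 0.0967, -0.003]), (101, [0.0448, 0.0845, 0.1308]), (104, [0.045, 0.0823, 0.1304]), (107, [0.0448, 0.0799, 0.1318]), (110, [0.0448, 0.0776, 0.1322]), (113, [0.0359, 0.074, 0.1824]), (116, [0.0352, 0.0721, 0.1864]), (119, [0.0349, 0.0703, 0.1885]), (122, [0.0352, 0.0685, 0.1873]), (125, [0.035, 0.0668, 0.1888]), (128, [0.035, 0.065, 0.1892])]
```

```bash
python3 -m handwheel '[{"fingers":-0.9,"x":0,"y":0.015,"z":0,"spin":0},{"fingers":-0.9,"x":0,"y":0.035,"z":0,"spin":0},{"fingers":-0.9,"x":0,"y":0.05,"z":0,"spin":0},{"fingers":-0.9,"x":0,"y":0.06,"z":0,"spin":0},{"fingers":-0.9,"x":0,"y":0.067,"z":0,"spin":0},{"fingers":-0.9,"x":0,"y":0.072,"z":0,"spin":0},{"fingers":-0.9,"x":0,"y":0.075,"z":0,"spin":0},{"fingers":-0.9,"x":0,"y":0.077,"z":0,"spin":0},{"fingers":-0.9,"x":0,"y":0.078,"z":0,"spin":0},{"fingers":-0.9,"x":0,"y":0.078,"z":0,"spin":0}]'
```

```text
time_s: 15.45
ee_pos: [0.473, -0.1649, 0.1387]
eef_rot: [-1.571, -0.0, -0.157]
force: [0.4, 0.7, -3.0]
grip_width: 0.0137
```

```bash
python3 -m handwheel '[{"fingers":-0.9,"x":0,"y":0.001,"z":0,"spin":0},{"fingers":-0.9,"x":0,"y":0.0015,"z":0,"spin":0},{"fingers":-0.9,"x":0,"y":0.0015,"z":0,"spin":0},{"fingers":0,"x":0,"y":0.0015,"z":0,"spin":0},{"fingers":0,"x":0,"y":0.0015,"z":0,"spin":0},{"fingers":0,"x":0,"y":0,"z":0,"spin":0},{"fingers":0,"x":0,"y":-0.02,"z":0,"spin":0},{"fingers":0.3,"x":0,"y":-0.06,"z":0,"spin":0},{"fingers":0.3,"x":0,"y":-0.08,"z":0,"spin":0},{"fingers":0.3,"x":0,"y":-0.08,"z":0,"spin":0}]'
python3 lid.py wrist w8 0.042; python3 lid.py scene s8 0.042
```

```text
time_s: 16.45
ee_pos: [0.4739, -0.1652, 0.2213]
eef_rot: [-1.572, -0.005, -0.157]
force: [-0.1, 0.2, -0.3]
grip_width: 0.0605
16.5 [ 0.4733 -0.165   0.2193] [-1.5713 -0.0022 -0.1568]
tcp in box 0.0007 0.0001
flange 1638 lo [-0.0562  0.0141  0.052 ] hi [0.0575 0.1174 0.0563] med [0.0013 0.0822 0.054 ] rect [ 0.9 60.7] [117.9 115.4] 88.7
dome 7276 lo [-0.0432  0.0008  0.1083] hi [0.0442 0.0714 0.1144] med [0.0005 0.0404 0.1126] rect [ 0.5 36.2] [90.1 72.3] 0.0
handle 913 lo [-0.0061  0.0005  0.1339] hi [0.007  0.0429 0.1423] med [0.0005 0.0225 0.1404] rect [ 0.5 21.5] [43.  13.2] 89.8
clip+ 1879 lo [-0.02    0.0913  0.0356] hi [0.0198 0.1324 0.0704] med [0.0003 0.1131 0.0578] rect [1.000e-01 1.119e+02] [43.6 41.6] 0.2
clip- 496 lo [-0.0193 -0.1208  0.044 ] hi [ 0.0192 -0.103   0.0596] med [-1.000e-04 -1.129e-01  5.340e-02] rect [ 1.00e-01 -1.12e+02] [39.8 18.7] 1.0
16.55 [ 0.4728 -0.1648  0.218 ] [-1.5708  0.     -0.1568]
tcp in box 0.0002 0.0002
flange 183 lo [-0.0588  0.0035  0.05  ] hi [0.0524 0.1134 0.0563] med [-0.0225  0.0772  0.0527] rect [-18.3  69.4] [132.2  89.4] 27.3
dome 259 lo [-0.0456  0.0008  0.1082] hi [0.0379 0.0755 0.1151] med [-0.0099  0.043   0.1108] rect [-3.8 39.1] [77.1 88.9] 89.7
handle 50 lo [-0.0096  0.0007  0.1278] hi [0.0052 0.0471 0.1415] med [-0.0038  0.0277  0.1369] rect [-1.7 24.3] [15.7 47.3] 0.8
clip+ 107 lo [-0.0214  0.09    0.0279] hi [0.0164 0.1352 0.0686] med [-0.0071  0.1106  0.0561] rect [ -1.1 112.7] [45.5 40.8] 89.9
clip- 5
```

```bash
python3 -m handwheel '[{"fingers":0.3,"x":0,"y":0,"z":0.05,"spin":0},{"fingers":0.3,"x":0,"y":0,"z":0.1,"spin":0},{"fingers":0.3,"x":0,"y":0.03,"z":0.124,"spin":0},{"fingers":0.3,"x":0,"y":0.08,"z":0.124,"spin":0},{"fingers":0.3,"x":0,"y":0.12,"z":0.124,"spin":0},{"fingers":0.3,"x":0,"y":0.145,"z":0.124,"spin":0},{"fingers":0.3,"x":0,"y":0.152,"z":0.124,"spin":0},{"fingers":0.3,"x":0,"y":0.152,"z":0.124,"spin":0},{"fingers":0.3,"x":0,"y":0.152,"z":0.124,"spin":0},{"fingers":0.3,"x":0,"y":0.152,"z":0.124,"spin":0}]' 15
python3 -m handwheel '[{"fingers":0,"x":0,"y":0,"z":0,"spin":0},{"fingers":-0.3,"x":0,"y":0,"z":0,"spin":0},{"fingers":-0.3,"x":0,"y":0,"z":0,"spin":0},{"fingers":-0.3,"x":0,"y":0,"z":0,"spin":0},{"fingers":-0.3,"x":0,"y":0,"z":0,"spin":0},{"fingers":-0.3,"x":0,"y":0,"z":0,"spin":0},{"fingers":-0.3,"x":0,"y":0,"z":0,"spin":0},{"fingers":-0.3,"x":0,"y":0,"z":0,"spin":0},{"fingers":-0.3,"x":0,"y":0,"z":0,"spin":0},{"fingers":-0.3,"x":0,"y":0,"z":0,"spin":0}]' 15
```

```text
time_s: 17.55
ee_pos: [0.4929, -0.0425, 0.0677]
eef_rot: [-1.571, -0.002, -0.157]
force: [0.2, -0.7, 0.2]
grip_width: 0.0614
time_s: 18.55
ee_pos: [0.4917, -0.042, 0.0666]
eef_rot: [-1.57, 0.002, -0.157]
force: [-6.6, 4.2, 5.4]
grip_width: 0.0394
```

```bash
python3 -m handwheel '[{"fingers":-0.3,"x":0,"y":-0.0029,"z":-0.0034,"spin":0},{"fingers":-0.3,"x":0,"y":-0.0054,"z":-0.0071,"spin":0},{"fingers":-0.3,"x":0,"y":-0.0075,"z":-0.0109,"spin":0},{"fingers":-0.3,"x":0,"y":-0.0092,"z":-0.0149,"spin":0},{"fingers":-0.3,"x":0,"y":-0.0105,"z":-0.0191,"spin":0},{"fingers":-0.3,"x":0,"y":-0.0114,"z":-0.0234,"spin":0},{"fingers":-0.3,"x":0,"y":-0.0118,"z":-0.0278,"spin":0},{"fingers":-0.3,"x":0,"y":-0.0118,"z":-0.0321,"spin":0},{"fingers":-0.3,"x":0,"y":-0.0118,"z":-0.033,"spin":0},{"fingers":-0.3,"x":0,"y":-0.0118,"z":-0.034,"spin":0}]'
```

```text
time_s: 19.55
ee_pos: [0.4863, -0.0752, 0.078]
eef_rot: [-1.569, 0.002, -0.157]
force: [-3.6, 6.3, 1.6]
grip_width: 0.0397
```

```bash
python3 -m handwheel '[{"fingers":0.3,"x":0,"y":0,"z":0.002,"spin":0},{"fingers":0.3,"x":0,"y":0,"z":0.002,"spin":0},{"fingers":0.3,"x":0,"y":0,"z":0.002,"spin":0},{"fingers":0.3,"x":0,"y":-0.04,"z":0.002,"spin":0},{"fingers":0.3,"x":0,"y":-0.09,"z":0.002,"spin":0},{"fingers":0.3,"x":0,"y":-0.14,"z":-0.02,"spin":0},{"fingers":0.3,"x":0,"y":-0.142,"z":-0.065,"spin":0},{"fingers":0.3,"x":0,"y":-0.142,"z":-0.1,"spin":0},{"fingers":0.3,"x":0,"y":-0.142,"z":-0.11,"spin":0},{"fingers":0.3,"x":0,"y":-0.142,"z":-0.11,"spin":0}]'
python3 lid.py wrist w9 0.042
```

```text
time_s: 20.55
ee_pos: [0.4695, -0.1854, 0.22]
eef_rot: [-1.571, 0.0, -0.159]
force: [0.2, 1.2, -0.4]
grip_width: 0.061
20.6 [ 0.4697 -0.1844  0.22  ] [-1.5705e+00  5.0000e-04 -1.5780e-01]
tcp in box 0.0002 -0.0196
flange 685 lo [-0.0565  0.0076  0.0517] hi [0.0577 0.0884 0.0555] med [0.0005 0.0817 0.0538] rect [ 0.5 44.7] [ 88.2 115. ] 89.5
dome 7682 lo [-0.0432  0.0009  0.1083] hi [0.0442 0.0717 0.1146] med [0.0006 0.0401 0.1127] rect [ 0.6 36.3] [72.8 90.3] 89.9
handle 930 lo [-0.0059  0.0003  0.1366] hi [0.0069 0.0422 0.1424] med [0.0006 0.0216 0.1404] rect [ 0.2 21.1] [13.4 42.2] 0.1
clip+ 788 lo [-0.0195  0.0904  0.0581] hi [0.0195 0.1035 0.0845] med [-0.0003  0.0983  0.0655] rect [ 0. 97.] [44.  13.5] 0.0
clip- 1138 lo [-0.0198 -0.1335  0.0415] hi [ 0.0198 -0.1027  0.0646] med [ 0.     -0.1184  0.0565] rect [   0. -118.] [31.7 40.1] 89.9
```

View pics/w9.png

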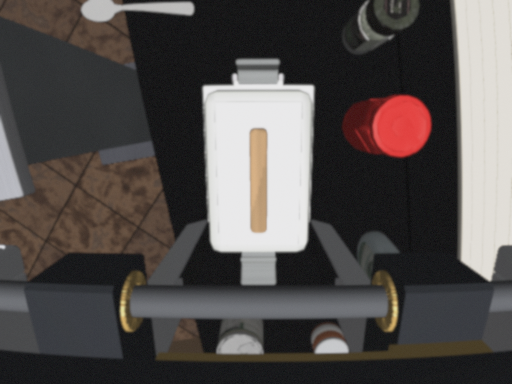

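Run:
```python
from h import *
a=np.radians(-9.0);c=np.array([.4726,-.165]);ex=np.array([np.cos(a),np.sin(a)]);ey=np.array([-ex[1],ex[0]])
for f,us,vs in(("w9",(248,266),range(58,92,2)),("w9",(250,),range(248,288,3))):
    W=cloud(load(f));B=np.dstack([(W[...,:2]-c)@ex,(W[...,:2]-c)@ey,W[...,2]])
    for u in us: print(f,u,[(v,*(B[v,u,1:]*1000).round(1).tolist()) for v in vs])
```

```text
w9 248 [(58, 121.2, -0.1), (60, 103.2, 84.0), (62, 101.4, 84.1), (64, 100.0, 82.3), (66, 99.1, 76.8), (68, 98.6, 69.1), (70, 98.2, 59.7), (72, 96.2, 60.3), (74, 94.3, 60.4), (76, 92.5, 59.9), (78, 90.5, 60.6), (80, 88.6, 60.5), (82, 86.5, 61.9), (84, 84.8, 60.1), (86, 83.6, 53.3), (88, 81.6, 54.0), (90, 74.8, 102.4)]
w9 266 [(58, 121.3, -0.8), (60, 103.2, 83.4), (62, 101.3, 84.7), (64, 100.0, 81.7), (66, 99.3, 75.8), (68, 98.6, 68.7), (70, 97.9, 61.5), (72, 96.3, 59.5), (74, 94.2, 61.1), (76, 92.2, 61.3), (78, 90.5, 60.1), (80, 88.5, 61.1), (82, 86.4, 61.9), (84, 84.8, 59.9), (86, 83.6, 52.6), (88, 81.7, 52.4), (90, 74.7, 103.3)]
w9 250 [(248, -68.5, 110.4), (251, -72.1, 109.1), (254, -104.7, 44.3), (257, -103.1, 56.0), (260, -105.3, 59.2), (263, -113.7, 49.7), (266, -115.9, 53.1), (269, -119.5, 53.6), (272, -122.5, 55.4), (275, -124.1, 59.6), (278, -127.7, 60.0), (281, -130.0, 62.8), (284, -133.8, 63.0), (287, 7.3, 310.4)]
```

Run:
```python
from h import *
a=np.radians(-9.0);c=np.array([.4726,-.165]);ex=np.array([np.cos(a),np.sin(a)]);ey=np.array([-ex[1],ex[0]])
W=cloud(load("w1"));B=np.dstack([(W[...,:2]-c)@ex,(W[...,:2]-c)@ey,W[...,2]])
for v,u in((265,246),(240,246),(272,334),(345,250),(195,385),(230,435)): print(u,v,B[v,u].round(3))
m=(abs(B[...,0])<.08)&(B[...,1]<-.1)&(B[...,1]>-.3)&(B[...,2]>.015)&(B[...,2]<.12)
n,l,st,ce=cv2.connectedComponentsWithStats(m.astype(np.uint8))
for i in range(1,n):
    if st[i,4]>50: q=B[l==i];print(ce[i].round(),st[i,4],q.min(0).round(3),q.max(0).round(3))
```

```text
246 265 [-0.023 -0.212  0.068]
246 240 [-0.024 -0.197  0.022]
334 272 [ 0.095 -0.238  0.038]
250 345 [-0.019 -0.314  0.087]
385 195 [ 0.132 -0.118  0.093]
435 230 [ 0.139 -0.126  0.183]
[264. 188.] 1048 [-0.02  -0.134  0.038] [ 0.02  -0.1    0.065]
[247. 264.] 1870 [-0.051 -0.24   0.015] [ 0.006 -0.195  0.073]
[320. 277.] 78 [ 0.075 -0.259  0.015] [ 0.08  -0.241  0.04 ]
```

Run:
```python
from h import *
a=np.radians(-9.0);c=np.array([.4726,-.165]);ex=np.array([np.cos(a),np.sin(a)]);ey=np.array([-ex[1],ex[0]])
W=cloud(load("w1"));B=np.dstack([(W[...,:2]-c)@ex,(W[...,:2]-c)@ey,W[...,2]])
print([(v,*(B[v,264,1:]*1000).round(1).tolist()) for v in range(150,208,3)])
W=cloud(load("w8"));B=np.dstack([(W[...,:2]-c)@ex,(W[...,:2]-c)@ey,W[...,2]])
q=B[(abs(B[...,0])<.004)&(B[...,1]>.08)&(B[...,1]<.14)&(B[...,2]>.02)]
print(q[np.argsort(q[:,1])][::6,1:].round(3).tolist())
```

```text
[(150, nan, nan), (153, -78.3, 24.7), (156, -79.5, 48.8), (159, -88.9, 0.2), (162, -88.4, 35.3), (165, -91.7, 38.4), (168, -95.7, 36.6), (171, -98.9, 39.9), (174, -102.3, 42.5), (177, -103.5, 56.3), (180, -107.0, 57.0), (183, -111.3, 53.5), (186, -115.5, 51.0), (189, -118.2, 55.6), (192, -121.6, 56.9), (195, -125.4, 56.3), (198, -128.0, 60.9), (201, -130.9, 63.8), (204, -152.3, -1.6), (207, -156.6, -1.1)]
[[0.08, 0.055], [0.08, 0.053], [0.081, 0.054], [0.082, 0.055], [0.083, 0.055], [0.083, 0.053], [0.084, 0.054], [0.085, 0.054], [0.086, 0.055], [0.086, 0.053], [0.087, 0.054], [0.088, 0.055], [0.089, 0.055], [0.089, 0.053], [0.091, 0.036], [0.092, 0.037], [0.093, 0.038], [0.094, 0.038], [0.095, 0.04], [0.095, 0.036], [0.096, 0.037], [0.098, 0.037], [0.099, 0.036], [0.1, 0.038], [0.1, 0.039], [0.101, 0.041], [0.101, 0.039], [0.102, 0.041], [0.103, 0.059], [0.103, 0.042], [0.103, 0.041], [0.103, 0.059], [0.104, 0.061], [0.105, 0.061], [0.105, 0.059], [0.106, 0.059], [0.107, 0.059], [0.108, 0.057], [0.109, 0.056], [0.11, 0.056], [0.111, 0.055], [0.112, 0.055], [0.112, 0.053], [0.113, 0.053], [0.114, 0.054], [0.115, 0.055], [0.115, 0.053], [0.116, 0.055], [0.116, 0.056], [0.117, 0.057], [0.117, 0.056], [0.118, 0.057], [0.119, 0.059], [0.12, 0.06], [0.12, 0.058], [0.121, 0.06], [0.121, 0.061], [0.122, 0.063], [0.123, 0.06], [0.123, 0.062], [0.124, 0.063], [0.125, 0.064], [0.125, 0.063], [0.126, 0.065], [0.126, 0.067], [0.127, 0.069], [0.127, 0.067], [0.128, 0.068], [0.128, 0.069], [0.129, 0.07], [0.129, 0.069], [0.13, 0.068], [0.131, 0.069], [0.132, 0.069], [0.133, 0.066]]
```

```bash
python3 -m handwheel '[{"fingers":0.3,"x":0,"y":0,"z":-0.05,"spin":0},{"fingers":0.3,"x":0,"y":0,"z":-0.1,"spin":0},{"fingers":0.3,"x":0,"y":0.03,"z":-0.109,"spin":0},{"fingers":0.3,"x":0,"y":0.08,"z":-0.109,"spin":0},{"fingers":0.3,"x":0,"y":0.125,"z":-0.109,"spin":0},{"fingers":0.3,"x":0,"y":0.152,"z":-0.109,"spin":0},{"fingers":0.3,"x":0,"y":0.16,"z":-0.109,"spin":0},{"fingers":0.3,"x":0,"y":0.16,"z":-0.109,"spin":0},{"fingers":-0.1,"x":0,"y":0.16,"z":-0.109,"spin":0},{"fingers":-0.3,"x":0,"y":0.16,"z":-0.109,"spin":0}]' 20
python3 -m handwheel '[{"fingers":-0.3,"x":0,"y":0,"z":0,"spin":0},{"fingers":-0.3,"x":0,"y":0,"z":0,"spin":0},{"fingers":-0.3,"x":0,"y":0,"z":0,"spin":0},{"fingers":-0.3,"x":0,"y":0,"z":0,"spin":0},{"fingers":-0.3,"x":0,"y":0,"z":0,"spin":0},{"fingers":-0.3,"x":0,"y":0,"z":0,"spin":0},{"fingers":-0.3,"x":0,"y":0,"z":0,"spin":0},{"fingers":-0.3,"x":0,"y":0,"z":0,"spin":0},{"fingers":-0.3,"x":0,"y":-0.0015,"z":0.0013,"spin":0},{"fingers":-0.3,"x":0,"y":-0.0034,"z":0.0028,"spin":0}]'
python3 -m handwheel '[{"fingers":-0.3,"x":0,"y":-0.0031,"z":0.0031,"spin":0},{"fingers":-0.3,"x":0,"y":-0.0058,"z":0.0065,"spin":0},{"fingers":-0.3,"x":0,"y":-0.0082,"z":0.0102,"spin":0},{"fingers":-0.3,"x":0,"y":-0.0102,"z":0.014,"spin":0},{"fingers":-0.3,"x":0,"y":-0.0118,"z":0.0181,"spin":0},{"fingers":-0.3,"x":0,"y":-0.0131,"z":0.0223,"spin":0},{"fingers":-0.3,"x":0,"y":-0.0138,"z":0.0265,"spin":0},{"fingers":-0.3,"x":0,"y":-0.0142,"z":0.0309,"spin":0},{"fingers":-0.3,"x":0,"y":-0.0142,"z":0.0335,"spin":0},{"fingers":-0.3,"x":0,"y":-0.0142,"z":0.0345,"spin":0}]'
```

```text
time_s: 21.6
ee_pos: [0.4536, -0.2925, 0.062]
eef_rot: [-1.572, -0.002, -0.156]
force: [-0.1, 0.2, 0.1]
grip_width: 0.0481
time_s: 22.6
ee_pos: [0.4524, -0.2901, 0.064]
eef_rot: [-1.572, 0.001, -0.157]
force: [-5.2, -3.9, -2.4]
grip_width: 0.0395
time_s: 23.6
ee_pos: [0.4577, -0.2563, 0.0786]
eef_rot: [-1.573, 0.001, -0.157]
force: [-9.7, -6.7, 3.6]
grip_width: 0.0395
```

```bash
python3 -m handwheel '[{"fingers":0.3,"x":0,"y":0,"z":0,"spin":0},{"fingers":0.3,"x":0,"y":0,"z":-0.001,"spin":0},{"fingers":0.3,"x":0,"y":0,"z":-0.001,"spin":0},{"fingers":0.3,"x":0,"y":-0.04,"z":-0.001,"spin":0},{"fingers":0.3,"x":0,"y":-0.085,"z":-0.02,"spin":0},{"fingers":-0.5,"x":0,"y":-0.12,"z":-0.036,"spin":0},{"fingers":-1,"x":0,"y":-0.12,"z":-0.036,"spin":0},{"fingers":-1,"x":0,"y":-0.12,"z":-0.036,"spin":0},{"fingers":-1,"x":0,"y":-0.12,"z":-0.036,"spin":0},{"fingers":-1,"x":0,"y":-0.12,"z":-0.036,"spin":0}]'
cat > clip.py <<'E'
import sys
from h import *
s=grab("wrist",sys.argv[1]);sg=int(sys.argv[2]);o=get_obs();W=cloud(s)
a=np.radians(-9.0);c=np.array([.4726,-.165]);ex=np.array([np.cos(a),np.sin(a)]);ey=np.array([-ex[1],ex[0]])
t=np.array(o["ee_pos"]);print(o["time_s"],"tcp in box",((t[:2]-c)@ex).round(4),((t[:2]-c)@ey).round(4),t[2].round(4))
B=np.dstack([(W[...,:2]-c)@ex,(W[...,:2]-c)@ey*sg,W[...,2]])
q=B[(abs(B[...,0])<.018)&(B[...,1]>.079)&(B[...,1]<.14)&(B[...,2]>.03)&(B[...,2]<.095)]
for z in np.arange(.05,.09,.003):
    k=q[(q[:,2]>=z)&(q[:,2]<z+.003),1]
    if len(k)>3: print(round(z*1000),len(k),(np.percentile(k,[2,50,98])*1000).round(1))
E
python3 clip.py w10 -1
```

```text
time_s: 24.6
ee_pos: [0.4527, -0.2904, 0.1966]
eef_rot: [-1.57, 0.002, -0.156]
force: [-0.3, -0.7, 0.4]
grip_width: 0.0247
24.65 tcp in box 0.0001 -0.127 0.1968
50 20 [79.8 82.7 83.7]
53 164 [79.6 81.6 83.6]
56 53 [84.1 89.9 96.8]
59 471 [84.1 90.7 97.4]
62 37 [85.5 97.2 98. ]
65 35 [97.7 97.8 98.5]
68 36 [98.2 98.3 99. ]
71 40 [98.7 98.8 99.5]
74 38 [ 99.2  99.3 100. ]
77 41 [ 99.6  99.8 100.7]
80 161 [100.2 102.7 104.8]
83 69 [100.8 102.5 104.5]
```

```bash
python3 -m handwheel '[{"fingers":-1,"x":0,"y":0.04,"z":0,"spin":0},{"fingers":-1,"x":0,"y":0.085,"z":0,"spin":0},{"fingers":-1,"x":0,"y":0.108,"z":0,"spin":0},{"fingers":-1,"x":0,"y":0.112,"z":0.004,"spin":0},{"fingers":-1,"x":0,"y":0.112,"z":0.01,"spin":0},{"fingers":-1,"x":0,"y":0.112,"z":0.014,"spin":0},{"fingers":-1,"x":0,"y":0.112,"z":0.017,"spin":0},{"fingers":-1,"x":0,"y":0.112,"z":0.019,"spin":0},{"fingers":-1,"x":0,"y":0.112,"z":0.021,"spin":0},{"fingers":-1,"x":0,"y":0.112,"z":0.022,"spin":0}]'
```

```text
time_s: 25.65
ee_pos: [0.4567, -0.2709, 0.087]
eef_rot: [-1.575, -0.002, -0.157]
force: [-3.7, -16.1, 2.8]
grip_width: 0.0003
```

```bash
python3 -m handwheel '[{"fingers":-1,"x":0,"y":0,"z":0.0005,"spin":0},{"fingers":-1,"x":0,"y":0,"z":0.001,"spin":0},{"fingers":-1,"x":0,"y":0,"z":0.001,"spin":0},{"fingers":-1,"x":0,"y":0,"z":0.001,"spin":0},{"fingers":-1,"x":0,"y":0,"z":0.001,"spin":0},{"fingers":-1,"x":0,"y":0,"z":0.001,"spin":0},{"fingers":-1,"x":0,"y":0,"z":0.001,"spin":0},{"fingers":-1,"x":0,"y":0,"z":0.001,"spin":0},{"fingers":-1,"x":0,"y":0,"z":0.001,"spin":0},{"fingers":-1,"x":0,"y":0,"z":0.001,"spin":0}]'; python3 clip.py w11 -1
```

```text
time_s: 26.65
ee_pos: [0.4567, -0.2708, 0.087]
eef_rot: [-1.576, -0.003, -0.157]
force: [-3.9, -18.0, -0.0]
grip_width: 0.0004
26.7 tcp in box 0.0008 -0.107 0.087
56 33 [87.6 89.6 92.4]
59 506 [87.3 90.2 92.8]
62 77 [92.  92.6 92.9]
65 76 [92.2 92.5 93. ]
68 92 [92.3 92.6 92.9]
71 80 [92.1 92.5 92.9]
74 94 [92.  92.5 92.9]
77 103 [92.1 92.4 98.5]
80 244 [92.2 93.  98.7]
83 476 [92.5 94.8 98.3]
86 83 [96.9 97.2 98.7]
89 91 [96.8 97.3 98.9]
```

```bash
python3 -m handwheel '[{"fingers":-1,"x":0,"y":0,"z":-0.006,"spin":0},{"fingers":-1,"x":0,"y":-0.03,"z":-0.008,"spin":0},{"fingers":-1,"x":0,"y":-0.075,"z":-0.008,"spin":0},{"fingers":-1,"x":0,"y":-0.105,"z":0.02,"spin":0},{"fingers":-1,"x":0,"y":-0.11,"z":0.065,"spin":0},{"fingers":-1,"x":0,"y":-0.11,"z":0.112,"spin":0},{"fingers":-1,"x":0,"y":-0.11,"z":0.16,"spin":0},{"fingers":-1,"x":0,"y":-0.11,"z":0.205,"spin":0},{"fingers":-1,"x":0,"y":-0.11,"z":0.234,"spin":0},{"fingers":-1,"x":0,"y":-0.11,"z":0.234,"spin":0}]'
python3 -m handwheel '[{"fingers":-1,"x":0,"y":0,"z":0,"spin":0},{"fingers":-1,"x":0,"y":0.04,"z":0,"spin":0},{"fingers":-1,"x":0,"y":0.085,"z":0,"spin":0},{"fingers":-1,"x":0,"y":0.108,"z":0,"spin":0},{"fingers":-1,"x":0,"y":0.11,"z":-0.005,"spin":0},{"fingers":-1,"x":0,"y":0.11,"z":-0.01,"spin":0},{"fingers":-1,"x":0,"y":0.11,"z":-0.014,"spin":0},{"fingers":-1,"x":0,"y":0.11,"z":-0.018,"spin":0},{"fingers":-1,"x":0,"y":0.11,"z":-0.021,"spin":0},{"fingers":-1,"x":0,"y":0.11,"z":-0.023,"spin":0}]'; python3 clip.py w12 1
```

```text
time_s: 27.7
ee_pos: [0.4933, -0.0341, 0.1961]
eef_rot: [-1.57, -0.0, -0.153]
force: [-0.5, -0.1, -0.3]
grip_width: 0.0004
time_s: 28.7
ee_pos: [0.4906, -0.058, 0.0873]
eef_rot: [-1.566, -0.003, -0.158]
force: [3.9, 30.7, 8.9]
grip_width: 0.0001
28.75 tcp in box 0.001 0.1087 0.0874
50 9 [98.4 98.9 99.2]
53 8 [98.6 98.9 99. ]
56 6 [98.4 98.7 99.3]
62 9 [ 99.6 100.2 100.3]
65 11 [ 99.7 101.1 118. ]
68 42 [ 99.9 117.  118.7]
71 57 [ 99.5 118.1 118.8]
74 74 [ 99.8 118.2 118.8]
77 72 [107.3 118.3 118.7]
80 73 [116.7 118.3 118.7]
83 83 [116.7 118.3 118.7]
86 83 [116.7 118.3 118.6]
89 90 [116.6 118.2 118.8]
```

```bash
python3 -m handwheel '[{"fingers":-1,"x":0,"y":0,"z":0.006,"spin":0},{"fingers":-1,"x":0,"y":-0.02,"z":0.01,"spin":0},{"fingers":-1,"x":0,"y":-0.06,"z":0.01,"spin":0},{"fingers":-1,"x":0,"y":-0.105,"z":0.005,"spin":0},{"fingers":-1,"x":0,"y":-0.135,"z":-0.02,"spin":0},{"fingers":-1,"x":0,"y":-0.135,"z":-0.065,"spin":0},{"fingers":-1,"x":0,"y":-0.135,"z":-0.11,"spin":0},{"fingers":-1,"x":0,"y":-0.135,"z":-0.125,"spin":0},{"fingers":-1,"x":0,"y":-0.135,"z":-0.125,"spin":0},{"fingers":-1,"x":0,"y":-0.135,"z":-0.125,"spin":0}]'; python3 clip.py w13 1; python3 clip.py w14 -1; python3 lid.py wrist w15 0.042
```

```text
time_s: 29.75
ee_pos: [0.47, -0.1828, 0.221]
eef_rot: [-1.571, -0.0, -0.157]
force: [-0.7, 0.7, 0.0]
grip_width: 0.0006
29.8 tcp in box 0.0003 -0.0175 0.221
50 14 [80.5 82.  83.5]
53 128 [80.3 81.9 83.4]
56 63 [83.8 86.8 95.5]
59 398 [83.7 89.5 95.3]
62 34 [89.5 95.7 95.9]
65 6 [95.4 95.5 95.5]
68 31 [95.6 95.7 95.9]
71 7 [95.4 95.5 95.6]
74 34 [95.6 95.7 96. ]
77 34 [ 95.5 101.6 101.8]
80 70 [ 95.6  96.2 101.4]
83 169 [ 95.8  98.1 100. ]
29.85 tcp in box 0.0004 -0.0173 0.221
29.9 [ 0.4703 -0.1822  0.221 ] [-1.5707e+00 -1.0000e-04 -1.5530e-01]
tcp in box 0.0004 -0.0173
flange 712 lo [-0.0564  0.0112  0.0518] hi [0.0578 0.0881 0.0564] med [0.0025 0.0811 0.0538] rect [ 1.3 46.3] [ 87.4 115.6] 87.8
dome 7586 lo [-0.0432  0.0008  0.1082] hi [0.0442 0.0718 0.1145] med [0.0006 0.0406 0.1126] rect [ 0.5 36.4] [72.6 90.3] 89.9
handle 928 lo [-0.0064  0.0006  0.1337] hi [0.0071 0.0422 0.1421] med [0.0007 0.022  0.1404] rect [ 0.3 21.2] [13.4 42.3] 0.4
clip+ 650 lo [-0.0196  0.0901  0.0582] hi [0.0196 0.1008 0.0854] med [-0.0004  0.0957  0.0741] rect [ 1.1 95.5] [41.7 11. ] 0.3
clip- 0
```

```bash
python3 -m handwheel '[{"fingers":-1,"x":0,"y":0,"z":-0.04,"spin":0},{"fingers":-1,"x":0,"y":0,"z":-0.08,"spin":0},{"fingers":-1,"x":0,"y":0,"z":-0.12,"spin":0},{"fingers":-1,"x":0,"y":0,"z":-0.13,"spin":0},{"fingers":-1,"x":0,"y":0,"z":-0.13,"spin":0},{"fingers":-1,"x":0,"y":0,"z":-0.13,"spin":0},{"fingers":-1,"x":0,"y":0,"z":-0.13,"spin":0},{"fingers":-1,"x":0,"y":0,"z":-0.13,"spin":0},{"fingers":-1,"x":0,"y":0,"z":-0.13,"spin":0},{"fingers":-1,"x":0,"y":0,"z":-0.13,"spin":0}]'; python3 clip.py w16 -1
python3 - <<'E'
from h import *
s=grab("scene","s9");w=load("w16")
a=cv2.resize(s["p"][120:330,140:350],(400,400));b=cv2.resize(w["p"],(400,300));b=np.vstack([b,np.zeros((100,400,3),np.uint8)])
cv2.imwrite("pics/fin.png",np.hstack([a,b])[:,:,::-1])
E
```

```text
time_s: 30.9
ee_pos: [0.4498, -0.3114, 0.2209]
eef_rot: [-1.571, -0.0, -0.156]
force: [-0.4, -0.4, 0.2]
grip_width: 0.0004
30.95 tcp in box 0.0004 -0.1482 0.2209
50 4 [80. 80. 81.]
53 64 [80. 81. 81.]
56 39 [82.  87.1 92.4]
59 365 [82.  87.  93.1]
68 17 [92.7 92.7 93.7]
77 30 [98.1 98.1 98.2]
80 54 [93.1 94.1 98. ]
83 129 [93.1 95.  96.9]
```

View pics/fin.png

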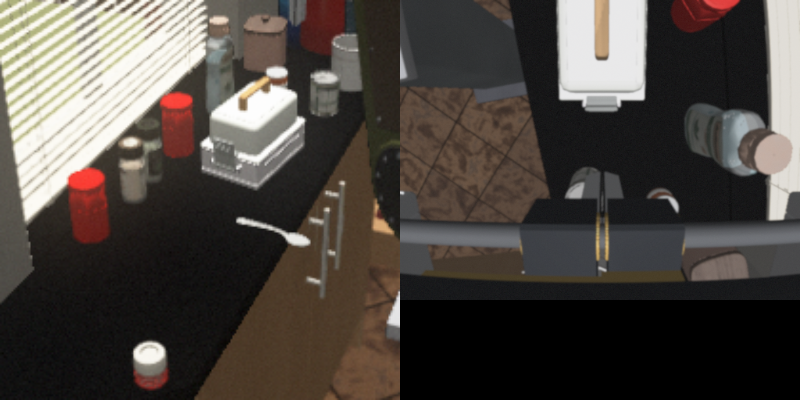

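The left view shows the lid seated square on the box at about (250,130), the +y clip upright at (222,152), and the bystanders standing. The right view shows the -y clip upright at (603,102).

```bash
python3 -c "
from station import workorder;print(workorder.hand_in())"
```

```text
the job is handed in; nothing more can be done
None
```

The job is handed in at about 31 s. The green-lidded jam jar stands in the box beside the honey jar, the lid is on the rim, and both clips are shut.

- **Jam jar:** I set it down upright about 34 mm from the box centre towards +y, roughly 8 mm clear of the honey jar by the figures. I could not look at the jars again once the lid was on.
- **Lid:** it is square to within about 1 mm. The flange, dome and handle tops read 54, 113 and 141 mm, close to the seated heights.
- **Clips:** pinching and swinging them left both about 0.1–0.15 rad short, so I pushed each from outside with closed fingers until it stopped at 18 N (-y clip) and 31 N (+y clip). After release both plates read vertical, with their noses over the lugs.
- **Bystanders:** in the last scene picture, those in view stand where they did.

**Disagreements:**
- The lid's end lugs measured about 90 mm from centre, against the 97 mm in the description.
- The two shut clips read about 3 mm differently from the box centre, which I put down to a 1–1.5 mm error in my centre estimate.
- One move was refused for missing keys and did not run.

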